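# Show a bud vase mouth-up at the pottery stall

## Robot

A 7-joint arm with a two-finger parallel gripper is mounted at the origin on the work surface. World frame = base frame: x ahead of the robot, y to its left, z up, the work surface at z = 0. Lengths are in mm, angles in rad, forces in N, time in s.
With the tool pointing down it reaches from about 425 to 950 mm from the base axis. Payload 4.7 kg.
Tool frame: the origin (TCP) lies between the finger pads; the fingertips stand 25 mm ahead of it and the grasp point (between the pads) lies 6 mm ahead of it; z points along the fingers, y is the direction in which the jaws open and shut (so a half turn about z gives the same grasp; the last joint's range is limited). The gripper opens to 85 mm and grips with 20 to 120 N. Pads are 22 mm wide; open, the fingers measure 114 mm over their backs; the gripper's body (76 mm by 85 mm) begins 54 mm behind the grasp point. The pads swing forward as they close: fully open they stand 13 mm farther back than shut.
Start: joints at [1.302, 0.469, -0.049, 1.532, 0.024, 1.141, -0.082], TCP at [160.363, -655.69, 256.335] pointing down, gripper open.
Joint ranges: [-2.59, 2.59], [-0.33, 1.99], [-1.39, 1.29], [0.1, 2.45], [-1.04, 4.18], [0.21, 1.99], [-2.66, 2.66]. Speed limits (rad/s): [2.57, 2.57, 3.14, 3.14, 3.14, 3.14, 3.14].

## Interface

Orientations are given as [roll, pitch, yaw] about the fixed x, y, z axes, in that order (R = Rz(yaw) Ry(pitch) Rx(roll)).
In Python, from cell import bot gives the robot as it stands.
- The arm moves only by the shell command python3 -m inch 'ROWS'. ROWS is JSON, one flat list of numbers, 7 for each row, row after row: the shift along the world's x, y, z in mm, then the turn, a rotation vector about the world's x, y, z in degrees, then the closure, from 0 (fully open) to 1 (shut). A call has exactly 8 rows; each row is the pose to reach, as a shift and turn from the pose commanded when the call began; what a row does not reach only later rows make up. A row lasts 1/10 s, in which the tool goes at most 50 mm and 8.59 degrees, less where a joint would pass 70% of its speed; a pose out of reach is approached as far as the arm can. A call with a gripper value outside its range is refused whole. The fingers move at their own pace and stop on an object; the grip force is fixed at half the most. Time passes only in rows, so rows that repeat a pose let the fingers close, or fill a call up. It gives the time, the measured TCP pose, the force and the opening at its end, in the units of the state.
- bot.state(): the state, without advancing time (a new reading comes with each control period).
- bot.snapshot(name): name is "scene" or "top" or "wrist"; returns a dict with "pixels" (384x512x3 uint8, red, green, blue), "camera_matrix" (3x3 intrinsics, pixels), "world_from_camera" (4x4, takes a point from camera to world coordinates). Camera axes: x right, y up, looking along -z (the intrinsics and any distortion apply to the point x, -y, -z); pixel columns grow to the right and rows downward; lengths in mm; the calibration is good to about 2 mm. The wrist camera is an equidistant fisheye: a pixel r from the principal point sees the ray r / f radians off the axis. A picture is of the moment at which its call begins. There is no depth.
- bot.sign_off(): hands the job in, once; it reports no verdict.
Trained networks look in a picture, given as the dict that the camera call returned (one of the last four; its "shot" number tells which), for a name from the list of things; names that differ only in an ending like _2 or _b are one class to them, and where a whole thing is asked for, a point or a joint stands for the part that bears it (a point fixed in the world has none). Each returns a list of dicts, best first, with "p" (0 to 1); they miss things now and then, are a little off and sometimes report something else, mostly with a low value. They report only what shows in the picture. A call takes as long as a camera call. They do not tell look-alikes from the thing itself.
- bot.cut_out(thing, picture): "region" (384x512 bool, what is visible of it) and "xy" ([column, row] in pixels, amid what is visible of it).
The state is a dict: "t": time; "joint_positions": joint angles; "dq": joint speeds; "joint_torque": joint torques, N m; "position": TCP position; "orientation": TCP orientation; "wrist_force": force on the tool from outside, world axes, zero at the start; "wrist_torque": the same for the moment, N m; "gripper_width": finger opening in mm.
Only numpy, scipy, OpenCV 4.12 (cv2) and the standard library are available. Lean on these libraries where they do the work, as an engineer would, in place of code of your own. Each camera call takes 0.05 s, during which the arm holds its last target.

## Task

A customer has picked out the clay bud vase lying on the round cork mat: take it up, find which of its two like ends has the blind stem hole (you can feel for it: the free dowel of the peg stand goes into the hole but not into the closed end), turn the vase over if need be, and show it to her mouth-up. Finish while holding it in the gripper, upright and still, its foot at least 10 cm above the table and touching nothing else; do not put it down or let go at the end. Handle the fired clay gently, never dropping it or banging it down, and leave the twin vase on the wooden board, the turtle, the owl and the lidded pot where they are.

Things in the scene. Friction and masses are not known exactly. Their poses are not given: they have to be found in the camera images.
- vase_1_mid (a point): One of two twin bud vases (either may be on the mat): brown clay, eight-sided, 88 mm long (its x axis), 50 mm across flats, 0.3 kg, lying on a flat; pale rings near both ends. Point: its centre. One end has the mouth, a round blind hole 26 mm wide, 52 mm deep; the other is flat and closed; else the ends are alike. Whether the mouth is at +x or -x is NOT told (it differs between the twins): feel or look.
- vase_2_mid (a point): The other of the two twin bud vases: brown clay, eight-sided, 88 mm long (its x axis), 50 mm across flats, 0.3 kg, lying on a flat; pale rings near both ends. Point: its centre. One end has the mouth, a round blind hole 26 mm wide, 52 mm deep; the other is flat and closed; else the ends are alike. Whether the mouth is at +x or -x is NOT told (it differs between the twins): feel or look.
- vase_1: The same vase as vase_1_mid, same axes; this point is the middle of the flat it lies on at the start, 25 mm below its centre. Its solid closed end, 36 mm thick, is called vase_1_foot in the rules; the z axis of that foot points out of the mouth (no reading is given of it).
- vase_2: The same vase as vase_2_mid, same axes; this point is the middle of the flat it lies on at the start, 25 mm below its centre. Its solid closed end, 36 mm thick, is called vase_2_foot in the rules; the z axis of that foot points out of the mouth (no reading is given of it).
- mat_top (a point): Centre of the top of the round cork mat, 160 mm across and 6 mm thick, fixed to the table. The chosen vase lies on it, within 20 mm of its centre, pointing any way. The twin vase is on the board instead.
- board_spot (a point): Place on the dark wooden display board (160 x 220 mm, 6 mm thick, fixed) where the twin vase lies, within 20 mm of this point; leave that vase there.
- peg_tip (a point): Top end of the free upright dowel of the peg stand, where vases and cups are shown mouth-down: 14 mm thick, 60 mm tall above the stand's base, its top 74 mm above the table, fixed. It fits loosely into a stem hole.
- peg_stand: The peg stand: pale wooden base 80 x 200 x 14 mm (long side along its y axis), fixed to the table, origin at the centre of its underside. The free dowel stands at y = +60 mm; on the other dowel, at y = -60 mm, hangs a red clay cup, mouth down, 62 mm wide, its top 72 mm above the table.
- mat: The cork mat (see mat_top), origin at the centre of its underside.
- board: The display board (see board_spot), origin at the centre of its underside.
- turtle: Small green and red clay turtle on the display board, 75 mm long, 34 mm tall, loose, origin at the centre of its underside. Bystander.
- owl: Dark clay owl, 65 mm wide, 95 mm tall, standing loose beyond the work, origin at the centre of its underside. Bystander.
- pot: Black clay pot with its lid on and two lug handles, 150 mm over the lugs, 83 mm tall, standing beyond the work, origin at the centre of its underside. Bystander.
Not all that is in view belongs to the job. What is shaped like the vase_2 but blue or turquoise is not meant. Leave any green look-alike of the peg_stand alone.

How it is judged:
By the outcome, as a careful person would: the job done as asked, in the order asked, and still so for the second after the job is handed in, while the arm keeps its last pose, push and grip.
It also fails if it takes over 72 s, if anything falls off the work surface, if the arm or the gripper's body presses on something with over 40 N, if the wrist force passes 120 N, or if a joint passes its speed limit or range.

## Working session

There is one attempt and no reset: what is moved stays moved. The work goes in short steps, Python scripts to look and compute and a shell command to move; the robot and the scene stay as the last step left them, time stands still between calls to the robot, and variables do not carry over. Pictures are saved under pics/ and viewed, and the job is handed in when it is done.

```bash
ls; mkdir -p pics; python3 - <<'E'
from cell import bot
import cv2
print(bot.state())
for n in ["scene","top","wrist"]:
    s=bot.snapshot(n)
    cv2.imwrite(f"pics/{n}0.png",s["pixels"][:,:,::-1])
    print(n,s["camera_matrix"],s["world_from_camera"].round(3) if hasattr(s["world_from_camera"],'round') else s["world_from_camera"],[k for k in s])
    for t in ["vase_1","peg_stand","mat","board"]:
        try:
            for d in bot.cut_out(t,s): print(t,d["p"],d["xy"],d["region"].sum())
        except Exception as e: print(t,e)
E
```

```text
pics
{'t': 0.0, 'joint_positions': array([ 1.30211333,  0.46942829, -0.04860503,  1.53369023,  0.02406314,
        1.14098105, -0.08228532]), 'dq': array([-0.00150011,  0.00016527,  0.00055996,  0.00161482, -0.00079426,
        0.00105523,  0.00054542]), 'joint_torque': array([-1.93733285e-04, -5.10307896e+01, -4.69296647e-02, -2.37715334e+01,
        1.06877324e-02,  7.58923095e-03,  1.62022434e-05]), 'position': array([ 160.20835999, -655.16553062,  255.27181171]), 'orientation': array([-3.13966976e+00,  3.20325492e-05,  2.39822868e-01]), 'wrist_force': array([ 0.36541159,  0.34353056, -0.3714357 ]), 'wrist_torque': array([-0.01218008,  0.04080459, -0.00272734]), 'gripper_width': 85.74137405835222}
scene [[412.38139611   0.         253.324238  ]
 [  0.         412.38139611 186.56223631]
 [  0.           0.           1.        ]] [[ 4.310000e-01 -7.320000e-01  5.270000e-01  1.288722e+03]
 [ 9.020000e-01  3.460000e-01 -2.570000e-01 -3.331450e+02]
 [ 6.000000e-03  5.870000e-01  8.100000e-01  1.230841e+03]
 [ 0.000000e+00  0.000000e+00  0.000000e+00  1.000000e+00]] ['pixels', 'camera_m
[... 736 characters left out ...]
8.7] 384
vase_1 0.84 [267.6, 195.5] 389
vase_1 0.8 [384.7, 214.8] 436
vase_1 0.27 [254.6, 200.5] 2020
peg_stand 0.76 [118.6, 214.7] 1274
peg_stand 0.61 [183.2, 213.6] 1224
mat 0.66 [184.1, 214.8] 1236
mat 0.61 [330.4, 203.0] 1110
mat 0.36 [253.8, 200.4] 2005
board 0.68 [251.9, 202.4] 2033
wrist [[297.31863964   0.         259.89909168]
 [  0.         297.31863964 194.66665358]
 [  0.           0.           1.        ]] [[ 2.38000e-01  9.21000e-01  3.08000e-01  2.39169e+02]
 [-9.71000e-01  2.26000e-01  7.50000e-02 -6.35786e+02]
 [-1.00000e-03 -3.17000e-01  9.48000e-01  3.74962e+02]
 [ 0.00000e+00  0.00000e+00  0.00000e+00  1.00000e+00]] ['pixels', 'camera_matrix', 'world_from_camera', 'shot']
```

View pics/scene0.png

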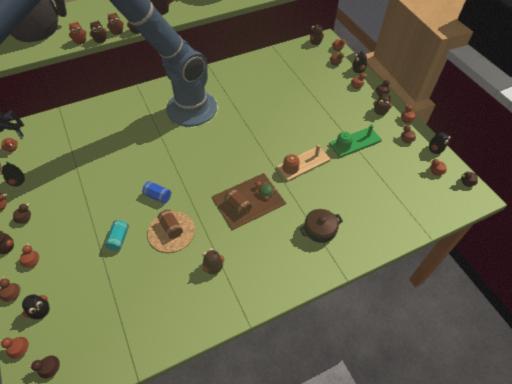

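View pics/top0.png

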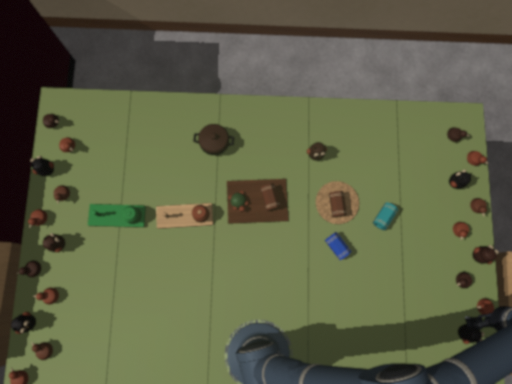

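View pics/wrist0.png

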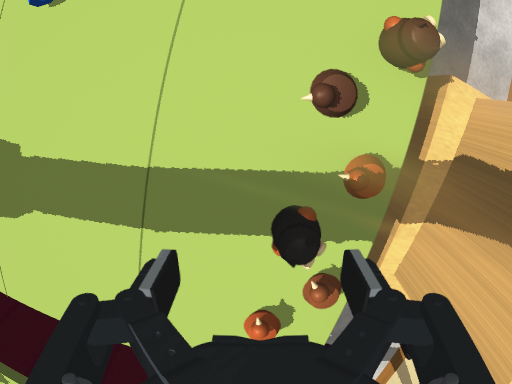

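```bash
cat > h.py <<'E'
import numpy as np, cv2
from cell import bot
def ray(s,u,v,fish=False):
    K=s["camera_matrix"];T=np.array(s["world_from_camera"])
    x=(u-K[0][2])/K[0][0]; y=(v-K[1][2])/K[1][1]
    if fish:
        r=np.hypot(x,y); d=np.array([x/r*np.sin(r),-y/r*np.sin(r),-np.cos(r)]) if r>0 else np.array([0,0,-1.])
    else: d=np.array([x,-y,-1.])
    return T[:3,3],T[:3,:3]@d
def at(s,u,v,z,fish=False):
    o,d=ray(s,u,v,fish); return (o+d*(z-o[2])/d[2])[:3]
def proj(s,p,fish=False):
    K=s["camera_matrix"];T=np.array(s["world_from_camera"])
    c=T[:3,:3].T@(np.array(p)-T[:3,3]); x,y,w=c[0],-c[1],-c[2]
    if fish:
        r=np.hypot(x,y); th=np.arctan2(r,w); x,y=x/r*th,y/r*th
    else: x,y=x/w,y/w
    return K[0][0]*x+K[0][2],K[1][1]*y+K[1][2]
def crop(s,u,v,h,k,name):
    a=s["pixels"][max(0,v-h):v+h,max(0,u-h):u+h,::-1]
    cv2.imwrite(name,cv2.resize(a,None,fx=k,fy=k,interpolation=cv2.INTER_CUBIC))
E
python3 - <<'E'
from h import *
t=bot.snapshot("top"); s=bot.snapshot("scene")
crop(t,337,204,32,8,"pics/ct.png"); crop(s,171,226,32,8,"pics/cs.png"); 
crop(t,184,214,36,8,"pics/pt.png"); crop(s,303,162,36,8,"pics/ps.png")
a=np.hstack([cv2.resize(cv2.imread(f"pics/{n}.png"),(400,400)) for n in("ct","cs")]);cv2.imwrite("pics/c1.png",a)
a=np.hstack([cv2.resize(cv2.imread(f"pics/{n}.png"),(400,400)) for n in("pt","ps")]);cv2.imwrite("pics/c2.png",a)
print("vase",at(t,337,204,56),at(s,171,224,31))
def big(p,n):
  for d in bot.cut_out(n,p):
    m=d["region"].astype(np.uint8); r=cv2.minAreaRect(cv2.findNonZero(m)); print(n,d["p"],d["xy"],r)
big(t,"vase_1");big(s,"vase_1");big(t,"mat");big(s,"mat");big(t,"peg_stand");big(s,"peg_stand")
for p in (t,s):
  for d in bot.cut_out("peg_tip",p): print("tip",d["p"],d["xy"],d["region"].sum(),at(p,*d["xy"],44))
E
```

```text
vase [ 523.96647462 -266.05700126   56.        ] [ 529.01411721 -269.3160645    31.        ]
vase_1 0.91 [267.7, 194.7] ((269.76416015625, 196.9245147705078), (25.549060821533203, 14.697578430175781), 74.05460357666016)
vase_1 0.84 [386.0, 214.1] ((384.6368408203125, 215.85377502441406), (17.09463119506836, 28.652929306030273), 29.05460548400879)
vase_1 0.77 [337.8, 204.1] ((337.0538635253906, 203.93077087402344), (26.171329498291016, 14.760132789611816), 82.87498474121094)
vase_1 0.61 [338.4, 247.4] ((337.6341552734375, 246.2926788330078), (26.237192153930664, 16.86676788330078), 51.34019470214844)
vase_1 0.97 [171.3, 224.5] ((169.5735321044922, 223.45587158203125), (30.18375015258789, 15.60637092590332), 59.036251068115234)
vase_1 0.85 [154.7, 191.4] ((156.39598083496094, 191.65145874023438), (29.058271408081055, 15.827998161315918), 25.01689338684082)
vase_1 0.68 [115.8, 234.9] ((116.49691772460938, 234.67539978027344), (17.251174926757812, 31.340557098388672), 19.440034866333008)
vase_1 0.67 [237.8, 202.2] ((237.6916961669922, 201.79234313964844), (27.866008758544922, 15.14825534
[... 695 characters left out ...]
, 58.09454345703125), 86.34777069091797)
peg_stand 0.91 [303.3, 165.2] ((301.5000305175781, 161.0), (23.702320098876953, 51.876773834228516), 63.43495178222656)
peg_stand 0.64 [351.4, 141.4] ((354.60614013671875, 139.2309112548828), (22.69632339477539, 50.01649475097656), 68.49856567382812)
peg_stand 0.56 [262.0, 188.1] ((264.3615417480469, 188.9923095703125), (19.72152328491211, 14.015923500061035), 29.74488067626953)
tip 0.84 [181.1, 219.0] 1281 [456.29107906 282.65275315  44.        ]
tip 0.59 [115.8, 215.4] 1344 [462.47561374 511.07781391  44.        ]
tip 0.81 [301.7, 162.6] 986 [493.02750069 254.19888855  44.        ]
tip 0.74 [356.8, 138.9] 943 [480.82818498 506.75444315  44.        ]
```

View pics/c1.png

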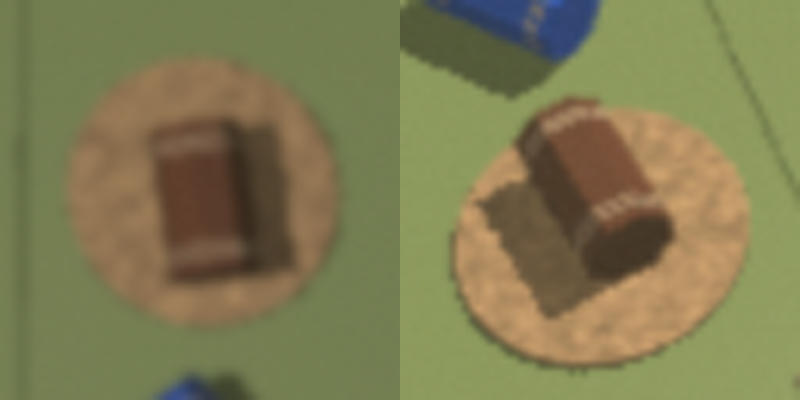

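View pics/c2.png

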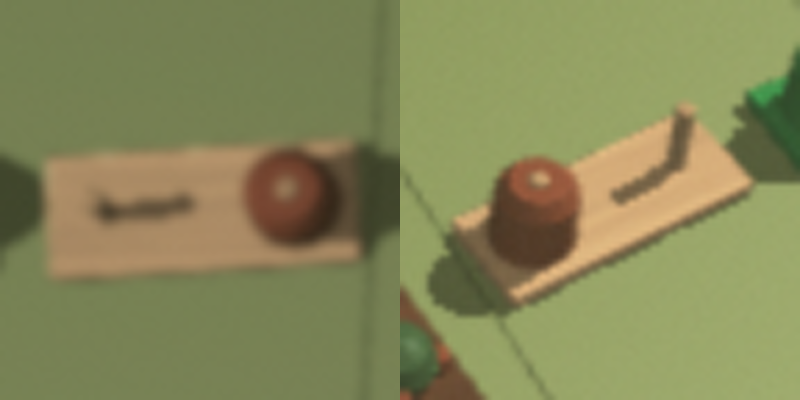

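The vase-like things are, in the top view, brown at (337,204), brown at (269,197), blue at (338,246) and turquoise at (386,216). The brown one at (337,204) is the one meant, since it lies on the round cork mat, as the enlarged crop confirms. The pale stand is at (184,215); the green one at (118,215) is to be left alone. I'll hover beyond the vase's +x end to look at that end.

```bash
python3 -m inch '[40,35,-5,0,0,0,0, 80,70,-10,0,0,0,0, 115,100,-15,0,0,-2,0, 150,128,-20,0,0,-3,0, 185,158,-25,0,0,-4,0, 220,188,-30,0,0,-5,0, 255,218,-35,0,0,-6,0, 290,248,-40,0,0,-7,0]'
python3 -m inch '[35,30,-5,0,0,0,0, 70,60,-10,0,0,0,0, 105,90,-15,0,0,0,0, 140,120,-20,0,0,0,0, 150,128,-30,0,0,0,0, 150,128,-40,0,0,0,0, 150,128,-40,0,0,0,0, 150,128,-40,0,0,0,0]'
python3 - <<'E'
from h import *
w=bot.snapshot("wrist"); cv2.imwrite("pics/w1.png",w["pixels"][:,:,::-1])
print(bot.state()["joint_positions"],bot.state()["wrist_force"]); 
for d in bot.cut_out("vase_1",w):
  print(d["p"],d["xy"],d["region"].sum(),at(w,*d["xy"],40,True))
E
```

```text
t: 2.05
position: [451.6, -406.4, 216.4]
orientation: [3.141, -0.0, 0.117]
wrist_force: [0.9, -0.6, 0.0]
gripper_width: 85.3
t: 2.85
position: [598.5, -282.2, 176.0]
orientation: [3.141, 0.002, 0.114]
wrist_force: [-0.5, -0.9, -0.7]
gripper_width: 85.7
[ 0.49596936  0.52541156 -0.1707345   1.64045063  0.10418849  0.98466032
 -1.16674619] [0.68760065 0.8232541  0.85702617]
0.86 [39.4, 212.3] 3182 [544.06951268 -33.71481945  40.        ]
0.69 [402.1, 271.7] 1241 [ 522.43837938 -449.70902993   40.        ]
0.67 [239.1, 252.8] 4769 [ 531.97416259 -268.79926201   40.        ]
0.66 [218.8, 327.1] 893 [ 427.17580987 -253.31859226   40.        ]
0.3 [268.3, 211.4] 10745 [ 578.8761437 -291.7480235   40.       ]
```

View pics/w1.png

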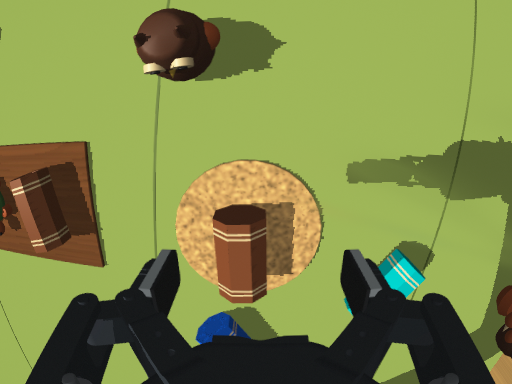

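The vase is at about (240,255). I'll enlarge and brighten its +x end face at about (239,214).

```bash
python3 - <<'E'
from h import *
a=cv2.imread("pics/w1.png")[190:310,195:285]
b=np.clip(255*(a/255.)**0.5,0,255).astype(np.uint8)
cv2.imwrite("pics/w1c.png",cv2.resize(np.hstack([a,b]),None,fx=4.4,fy=4.4,interpolation=cv2.INTER_CUBIC))
w=bot.snapshot("wrist")
# fit axis from top face edges: pixel corners of end-ring midpoints
for uv in [(226,240),(251,240),(227,290),(252,290)]: pass
for d in bot.cut_out("vase_1",w):
  if abs(d["xy"][0]-239)<15 and abs(d["xy"][1]-253)<15:
    m=d["region"]; 
    for r in range(210,300,8):
      c=np.where(m[r])[0]; print(r,c.min(),c.max(),at(w,c.min(),r,41,True)[:2].round(1),at(w,c.max(),r,41,True)[:2].round(1))
E
```

```text
210 218 265 [ 575.9 -245.1] [ 581.  -288.3]
218 213 265 [ 567.2 -240.9] [ 573.  -289.3]
226 213 265 [ 559.  -241.4] [ 564.9 -290.3]
234 214 265 [ 550.7 -242.8] [ 556.6 -291.3]
242 214 265 [ 542.  -243.3] [ 548.  -292.3]
250 215 265 [ 533.2 -244.7] [ 539.2 -293.4]
258 216 265 [ 524.1 -246.1] [ 530.2 -294.5]
266 217 265 [ 514.7 -247.6] [ 520.8 -295.7]
274 218 266 [ 505.  -249.1] [ 511.3 -297.9]
282 218 267 [ 494.8 -249.6] [ 501.4 -300.2]
290 219 267 [ 484.4 -251.1] [ 490.9 -301.5]
298 225 260 [ 474.3 -258.1] [ 479.3 -295.5]
```

View pics/w1c.png

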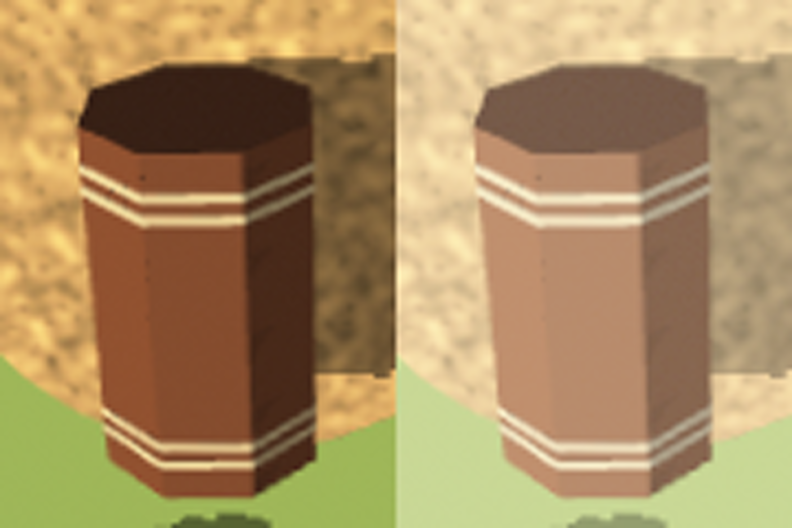

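```bash
python3 - <<'E'
from h import *
w=bot.snapshot("wrist")
a=at(w,239,224.7,56,True);b=at(w,241.6,302.5,56,True);print(a,b,(a+b)/2,np.linalg.norm(a-b),np.degrees(np.arctan2(*(a-b)[[1,0]])))
print(bot.state()["position"],bot.state()["orientation"])
E
```

```text
[ 570.75741249 -265.45130065   56.        ] [ 483.33461207 -275.47353349   56.        ] [ 527.04601228 -270.46241707   56.        ] 87.99540433738929 6.539892000307985
[ 599.91407659 -280.84034604  176.97501272] [ 3.14074758e+00 -6.82106549e-04  1.15880212e-01]
```

Looking from above the +x end, I see it flat with no hole, so the mouth is probably at −x. I measured the centre at (527,−270) with yaw 6.6° and length 88 mm, which matches. Now I'll grasp it in the middle.

```bash
python3 -m inch '[-40,5,0,0,0,0,0, -73,9.5,-20,0,0,0,0, -73,9.5,-50,0,0,0,0, -73,9.5,-80,0,0,0,0, -73,9.5,-105,0,0,0,0, -73,9.5,-125,0,0,0,0, -73,9.5,-139,0,0,0,0, -73,9.5,-139,0,0,0,0]'
python3 - <<'E'
from h import *
w=bot.snapshot("wrist"); cv2.imwrite("pics/w2.png",w["pixels"][:,:,::-1])
E
```

```text
t: 3.9
position: [526.2, -269.9, 35.8]
orientation: [-3.14, 0.003, 0.117]
wrist_force: [-0.3, -0.4, 0.1]
gripper_width: 85.4
```

View pics/w2.png

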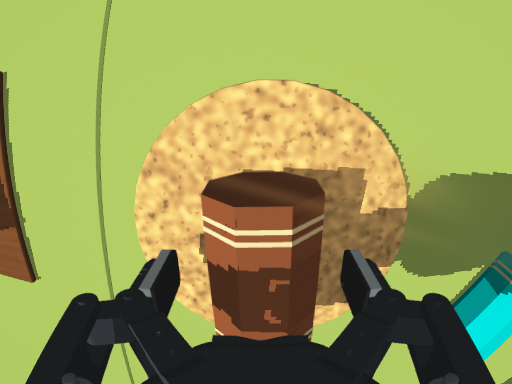

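The vase (centre about column 263) sits between the jaws (midpoint about column 260). Closing now.

```bash
python3 -m inch '[0,0,0,0,0,0,1, 0,0,0,0,0,0,1, 0,0,0,0,0,0,1, 0,0,0,0,0,0,1, 0,0,0,0,0,0,1, 0,0,0,0,0,0,1, 0,0,0,0,0,0,1, 0,0,0,0,0,0,1]'
python3 -m inch '[0,0,5,0,0,0,1, 0,0,12,0,0,0,1, 0,0,30,0,0,0,1, 0,0,60,0,0,0,1, 0,0,95,0,0,0,1, 0,0,130,0,0,0,1, 0,0,160,0,0,0,1, 0,0,180,0,0,0,1]'
python3 - <<'E'
from h import *
w=bot.snapshot("wrist"); cv2.imwrite("pics/w3.png",w["pixels"][:,:,::-1])
s=bot.state();print(s["joint_positions"].round(3),s["wrist_force"],s["gripper_width"])
E
```

```text
t: 4.75
position: [528.3, -270.7, 38.8]
orientation: [3.14, -0.002, 0.118]
wrist_force: [-0.7, -0.6, 6.3]
gripper_width: 49.1
t: 5.55
position: [527.7, -270.2, 220.0]
orientation: [3.14, -0.002, 0.118]
wrist_force: [0.3, -0.8, -3.9]
gripper_width: 48.8
[ 0.547  0.374 -0.188  1.767  0.082  1.001 -1.125] [ 1.23287195 -0.55858264 -0.67781349] 49.00094600094117
```

View pics/w3.png

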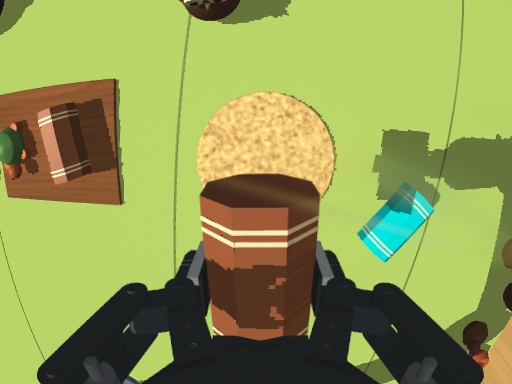

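The vase is held (49 mm opening), and the +x end (towards the camera) is a plain closed face, so the mouth should be at −x. Now I'll yaw 56°, which suits tipping sideways with j5, and look at the other end on the way.

```bash
python3 -m inch '[0,0,5,0,0,7,1, 0,0,10,0,0,14,1, 0,0,15,0,0,21,1, 0,0,20,0,0,28,1, 0,0,25,0,0,35,1, 0,0,30,0,0,42,1, 0,0,35,0,0,49,1, 0,0,40,0,0,56,1]'
python3 -m inch '[0,-5,5,-5.3,2.7,0,1, -5,-15,15,-10.7,5.4,0,1, -10,-30,25,-16,8.2,0,1, -15,-45,35,-21.4,10.9,0,1, -20,-60,45,-26.7,13.6,0,1, -25,-70,55,-32.1,16.3,0,1, -30,-80,65,-37.4,19.1,0,1, -30,-85,70,-40.1,20.4,0,1]'
python3 - <<'E'
from h import *
s=bot.state();print(s["joint_positions"].round(3),s["wrist_force"],s["gripper_width"],s["position"],s["orientation"])
t=bot.snapshot("scene"); cv2.imwrite("pics/s4.png",t["pixels"][:,:,::-1])
E
```

```text
t: 6.4
position: [526.5, -269.9, 256.3]
orientation: [-3.139, 0.0, 1.1]
wrist_force: [0.0, 0.0, -2.5]
gripper_width: 49.0
t: 7.2
position: [497.2, -354.3, 326.0]
orientation: [3.14, 0.787, 1.097]
wrist_force: [-0.0, -0.1, -3.9]
gripper_width: 49.0
[ 0.381  0.39  -0.209  1.693  0.834  1.43  -0.579] [-0.01531789 -0.1070726  -3.90105918] 48.955006283308926 [ 497.20502365 -354.30381573  326.03993119] [3.13962715 0.78677399 1.09666617]
```

View pics/s4.png

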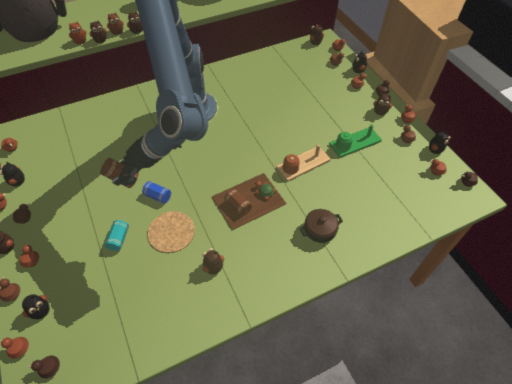

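The vase is at (112,168) and the 45° tip is tracking well. Doing the other 45°.

```bash
python3 -m inch '[0,-5,5,-5.3,2.7,0,1, -5,-15,15,-10.7,5.4,0,1, -10,-25,25,-16,8.2,0,1, -15,-35,30,-21.4,10.9,0,1, -20,-45,35,-26.7,13.6,0,1, -25,-55,35,-32.1,16.3,0,1, -30,-60,35,-37.4,19.1,0,1, -30,-60,35,-40.1,20.4,0,1]'
python3 - <<'E'
from h import *
from scipy.spatial.transform import Rotation as R
s=bot.state();print(s["joint_positions"].round(3),s["wrist_force"],s["gripper_width"],s["position"])
print(R.from_euler("xyz",s["orientation"]).as_matrix().round(3))
t=bot.snapshot("scene"); tt=bot.snapshot("top")
u,v=proj(t,s["position"]);u2,v2=proj(tt,s["position"]);print(u,v,u2,v2)
crop(t,int(u),int(v),40,8,"pics/a.png");crop(tt,int(u2),int(v2),40,8,"pics/b.png")
a=np.hstack([cv2.resize(cv2.imread(f"pics/{n}.png"),(400,400)) for n in "ab"]);cv2.imwrite("pics/c5.png",a)
w=bot.snapshot("wrist"); cv2.imwrite("pics/w5.png",w["pixels"][:,:,::-1])
E
```

```text
t: 8.05
position: [466.3, -415.5, 359.9]
orientation: [0.685, 1.57, -1.358]
wrist_force: [-0.7, -1.0, -2.9]
gripper_width: 49.3
[ 0.219  0.572 -0.022  1.828  1.377  1.761 -0.849] [-0.67760989 -1.02009859 -2.88259804] 49.29070611552901 [ 466.27762034 -415.45742846  359.87319469]
[[ 0.     0.891 -0.454]
 [-0.    -0.454 -0.891]
 [-1.     0.     0.   ]]
93.15969568559083 163.56258574478233 411.27458092790823 207.0443674376057
```

View pics/c5.png

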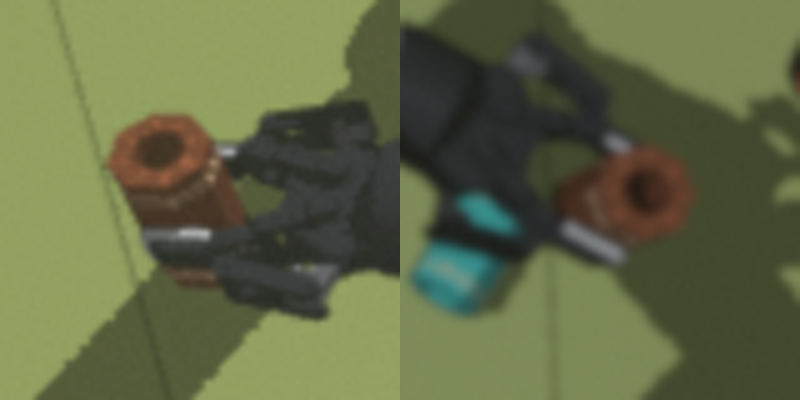

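View pics/w5.png

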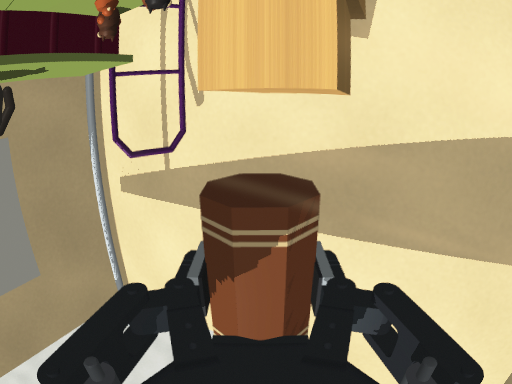

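The mouth hole shows clearly on top in both fixed views, and the wrist view shows the closed foot underneath, unshifted in the grip. I'll settle, check and hand in.

```bash
python3 -m inch '[0,0,0,0,0,0,1, 0,0,0,0,0,0,1, 0,0,0,0,0,0,1, 0,0,0,0,0,0,1, 0,0,0,0,0,0,1, 0,0,0,0,0,0,1, 0,0,0,0,0,0,1, 0,0,0,0,0,0,1]'
python3 - <<'E'
from h import *
w=bot.snapshot("wrist"); a=cv2.imread("pics/w5.png")[170:330,195:325].astype(int); b=w["pixels"][170:330,195:325,::-1].astype(int)
c=cv2.imread("pics/w3.png")
g=lambda m:cv2.cvtColor(m.astype(np.uint8),cv2.COLOR_BGR2GRAY)
print("drift",abs(a-b).mean())
# ring shift between w3 (fresh grasp) and now
tpl=g(w["pixels"][:,:,::-1])[205:255,200:320]; r=cv2.matchTemplate(g(c)[190:270,185:335],tpl,cv2.TM_CCOEFF_NORMED);print(cv2.minMaxLoc(r)[1::2],"expect (15,15)")
s=bot.state();print(s["dq"].round(4),s["position"],s["wrist_force"],s["gripper_width"],s["t"])
t=bot.snapshot("scene"); cv2.imwrite("pics/s6.png",t["pixels"][:,:,::-1])
print(bot.sign_off())
E
```

```text
t: 9.0
position: [467.4, -415.2, 362.3]
orientation: [1.641, 1.566, -0.4]
wrist_force: [0.3, -0.4, -3.0]
gripper_width: 49.3
drift 0.8893589743589744
(0.7278664708137512, (15, 15)) expect (15,15)
[ 0.0002  0.002   0.0001 -0.0006 -0.0004 -0.0004 -0.0012] [ 467.37606018 -415.1838859   362.29680011] [ 0.59417086  0.01661365 -3.36961665] 49.23093364709755 9.05
the job is handed in; nothing more can be done
None
```

View pics/s6.png

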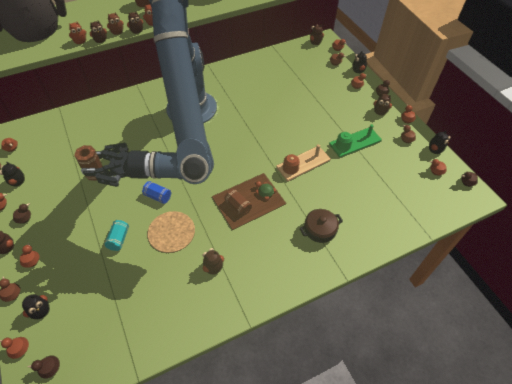

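The brown vase from the cork mat is held upright with its mouth up, its foot about 32 cm above the table. I handed the job in after about 9 s.

- **Finding the mouth:** I looked instead of feeling with the dowel. The wrist camera showed the +x end closed. I tipped the vase so the other end went up, and both fixed cameras then showed the stem hole on top.
- **Last checks:** The tool is level to within about 0.3°, and the joints are still. The grip is steady at 49 mm, and the measured force is about the vase's own weight (3 N). The wrist view showed no slip since the lift, though that image match was only moderate (0.73) because the lighting had changed.
- **Bystanders:** In the last scene picture the twin vase, turtle, owl and pot are where they were. No check failed.

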